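# Counter-hold the hidden pivot bolt behind the lamp bracket

### The arm

A 6-joint arm with a two-finger parallel gripper is mounted at the origin on the work surface. World frame = base frame: x ahead of the robot, y to its left, z up, the work surface at z = 0. Lengths are in mm, angles in rad, forces in N, time in s.
With the tool pointing down it reaches from about 300 to 875 mm from the base axis. Payload 6.4 kg.
Tool frame: the origin (TCP) lies midway between the tips of the shut fingers; the grasp point (between the pads) lies robot.grip_depth behind it (robot.grip_depth is the distance from the TCP to the grasp point, in mm); z points along the fingers, y is the line along which they close (so a half turn about z gives the same grasp; the last joint's range is limited). The gripper opens to 85 mm and grips with 20 to 120 N. Pads are 22 mm wide; open, the fingers measure 114 mm over their backs; the gripper's body (76 mm by 85 mm) begins 54 mm behind the grasp point. The pads swing forward as they close: fully open they stand 13 mm farther back than shut.
Start: joints at [1.127, 0.181, 1.607, -0, 1.354, -0.206], TCP at [135.437, 558.836, 231.288] pointing down, gripper open.
Joint ranges: [-2.99, 2.99], [-0.89, 2.07], [0.3, 2.58], [-1.14, 4.28], [0, 2.63], [-3.12, 3.12]. Speed limits (rad/s): [2.57, 2.57, 3.01, 3.14, 3.14, 3.14].

### API

Orientations are given as a unit quaternion [w, x, y, z].
In Python, from rig import robot, effector, solve_ik, cams, job, monitor gives the robot as it stands. Calls block until the motion is done:
- robot.move_to(position, orientation): joint-space move of the TCP to a pose.
- robot.line_to(position, feed=150, frame=None): straight line of the TCP; frame=None keeps the orientation; feed is the mean speed in mm/s.
- robot.move_joints(angles): joint-space move.
- effector.command_gripper(opening): finger opening in mm; the grip force is fixed at half the most; returns when the fingers have stopped.
- robot.sleep(seconds).
- solve_ik(position, orientation): joint angles nearest the present ones, or None.
- cams.capture(name): name is "side" or "top" or "wrist"; returns a dict with "img" (384x512x3 uint8, blue, green, red), "range_z" (384x512 float32, mm along the optical axis (not along the pixel's ray), 0 where there is no reading), "K" (3x3 intrinsics, pixels), "R" (3x3) and "t" (3): a world point X has camera coordinates R X + t. Camera axes: x right, y down, z forward; pixel columns grow to the right and rows downward; lengths in mm; the calibration is good to about 2 mm. A picture is of the moment at which its call begins.
A pose or a line that the arm cannot do raises robot.MotionError and nothing moves.
- job.sign_off(): hands the job in; it is judged then, once.
Readings, each from a call of its own:
- monitor.get_time(): time.
- monitor.get_joint_positions(): joint angles.
- monitor.get_qvel(): joint speeds.
- monitor.get_joint_efforts(): joint torques, N m.
- monitor.get_eef_pos(): TCP position.
- monitor.get_tcp_rot(): TCP orientation.
- monitor.get_wrist_force(): force on the tool from outside, world axes, zero at the start.
- monitor.get_wrist_torque(): the same for the moment, N m.
- monitor.get_grip_width(): finger opening in mm.
- monitor.get_grip_force(): force on a finger pad.
Only numpy, scipy, OpenCV 4.12 (cv2) and the standard library are available. Lean on these libraries where they do the work, as an engineer would, in place of code of your own. Each camera call takes 0.05 s, during which the arm holds its last target. There are 200 camera calls.

### The job

The pivot bolt of the lamp arm spins whenever its nut is tightened, and its head is hidden in the narrow gap between the upright bracket and the power supply behind it. Draw the larger of the two spanners up out of the tool block, lower its open jaw into the gap and fully home over the bolt head with the spanner parallel to the bracket, leaving everything else where it stands. Finish while holding: keep gripping the spanner and keep pressing it down on the head, so that the bolt cannot turn while I tighten the nut from the front.

Things in the scene. Friction and masses are not known exactly. Their poses are not given: they have to be found in the camera images.
- bracket: fixed aluminium angle bracket: upright plate 120 wide (y), 110 tall (z), 6 thick (x), foot towards the robot. Origin midway along the plate, in its mid-thickness, at bench level; x square to the plate, away from the robot. On its front: the nut, and a white flat arm at bolt height that runs 172 to +y and carries a bare-metal lamp (top 104 above the bench, 64 in front of the plate at most)
- bolt_head (a point): centre of the hidden bolt head, behind the bracket, midway along the plate, 75 above the bench and 35 below the plate's top edge. x runs along the bolt (level, square to the plate) from the plate to the power supply, y along the plate, z up. The plate's rear face lies 8 from this point on the -x side; spring washers 18 across, narrower than the head, fill the first 4 of that
- bolt: the bolt with its steel hexagon head, 19 across flats, 8 thick. Origin: the centre of the head; x along the bolt, away from the bracket; z points to a corner of the hexagon, y is square to a pair of flats. It starts with that corner up and those flats upright, within 7 degrees, and turns on x under a very light touch (0.03 N m), so that a jaw coming down on it straightens it
- power_supply: cream box, fixed, 150 deep (x), 180 wide (y), 100 tall, square to the bracket and close behind it; origin under its centre. It leaves a clear gap of 27 to 35 to the plate's rear face
- tool_block: grey block, fixed, 175 (x) by 90 (y), 70 tall; origin under its centre. Two slots for spanners at x = -60 and 0, each 10.5 (x) by 42.5 (y) and 55 deep; either may hold the larger spanner. Two screwdrivers stand at x = 58, y = -22 and 22
- spanner_mid (a point): middle of the larger spanner (steel, 180 long, about 170 g), half-way up, on its axis. Stands loose in a slot, open jaw down, ring up: z up along it, x square to its faces (8 thick), y across its width. Shank straight, 16 wide, from 45 below this point to 62 above; ring 28 wide, 10 thick, top 90 above. Gripped 45 to 50 above this point the ring clears the palm and the fingers clear the bracket
- spanner_jaw (a point): where the centre of the bolt head lies when the jaw is fully home on it: on the spanner's axis, 78 below spanner_mid, same axes. The jaw opens straight down, 21 wide between two prongs 9.5 thick with rounded tips that end 12 below this point; 40 wide over all. Its throat is a V that fits the upper corner of the hexagon and stops the spanner
- small_spanner_mid (a point): middle of the smaller spanner (145 long, 30 wide over its jaw), upright in the other slot of the tool block; a bystander
- driver_a: screwdriver standing in the tool block, white handle, top 160 above the bench; origin at its tip; a bystander
- driver_b: shorter screwdriver beside it, wooden handle, top 147 above the bench; origin at its tip; a bystander
- dish: round culture dish with lid, 92 across, 16 high, on the bench; origin under its centre; a bystander
- flask: small flat culture flask lying on the bench, about 100 x 50 x 27; origin on its underside; a bystander
- reagent_bottle: glass bottle, 56 across, 130 tall; origin under its centre; a bystander
- eyepiece: metal microscope eyepiece standing on the bench, 42 across, 60 tall; origin under its centre; a bystander
Not all that is in view belongs to the job. What is shaped like the part that bears spanner_mid but blue or yellow is not meant.

How it is judged (in metres and radians):
On the way, in this order (a step that is already met when the one before it is completed fails the run):
1. the larger spanner is drawn up clear of the tool block, held by the fingers (height (world z) of spanner_jaw above 0.09 m and contact force between the fingers and spanner above 2 N), for 0.1 s.
2. its jaw is fully home over the bolt head behind the bracket (z of spanner_jaw in the frame of bolt_head between -0.003 and 0.003 m and y of spanner_jaw in the frame of bolt_head between -0.003 and 0.003 m and x of spanner_jaw in the frame of bolt_head between -0.005 and 0.005 m and contact force between the fingers and spanner above 2 N), for 0.2 s.
At the end, for the whole second after the job is handed in: fingers grip the spanner (over 5 N) and press it on the bolt head (over 3 N); jaw centre within 3 mm of the head centre in height and sideways, 5 mm along the bolt; spanner parallel to the bracket within 0.2 rad; bolt still, its flats within 0.3 rad of upright (z of spanner_jaw in the frame of bolt_head between -0.003 and 0.003 m and y of spanner_jaw in the frame of bolt_head between -0.003 and 0.003 m and x of spanner_jaw in the frame of bolt_head between -0.005 and 0.005 m and angle between the x axis of spanner_jaw and the x axis of bolt_head, either way round below 0.2 rad and angle between the z axis of bolt and the z axis of bolt_head, either way round below 0.3 rad and angular speed of bolt below 0.1 rad/s and contact force between the fingers and spanner above 5 N and contact force between spanner and bolt above 3 N); the arm keeps its last pose, push and grip.
It fails at once if another tool in the block moved by more than 30 mm (distance of any of small_spanner_mid, driver_a, driver_b from where it was at the start of the episode above 0.03 m).
It fails at once if the dish, flask, bottle or eyepiece moved by more than 30 mm or tipped (distance of any of dish, flask, reagent_bottle, eyepiece from where it was at the start of the episode above 0.03 m or angle between any of reagent_bottle, eyepiece's own z axis and vertical above 0.5 rad).
It also fails if it takes over 42 s, if anything falls off the work surface, if the arm or the gripper's body presses on something with over 40 N, if the wrist force passes 120 N, or if a joint passes its speed limit or range.

## Working session

There is one attempt and no reset: what is moved stays moved. The work goes in short steps, each a Python script; the robot and the scene stay as the last script left them, time stands still between calls to the robot, and variables do not carry over. Pictures are saved under pics/ and viewed, at most 10 in all, crops included, and the job is handed in when it is done.

```bash
ls; mkdir -p pics
cat > h.py <<'E'
import numpy as np, cv2
from rig import robot, effector, solve_ik, cams, job, monitor
def cloud(c):
    z=c["range_z"]; K=c["K"]; v,u=np.indices(z.shape)
    P=np.stack([(u-K[0,2])/K[0,0]*z,(v-K[1,2])/K[1,1]*z,z],-1)
    W=(P-c["t"])@c["R"]      # R^T (P-t)
    W[z<=0]=np.nan
    return W
E
python3 - <<'E'
from h import *
ims=[]
for n in ("top","side"):
    c=cams.capture(n); np.savez(f"{n}0.npz",**c); cv2.imwrite(f"pics/{n}0.png",c["img"]); print(n,-c["R"].T@c["t"],c["R"][2],c["K"][0,0])
print(robot.grip_depth,monitor.get_time(),monitor.get_tcp_rot())
E
```

```text
pics
top [ 362.3378274    40.57024634 1645.51660865] [ 0.12145964  0.00692464 -0.99257222] 467.42660916212566
side [ 433.51850592 -892.8723212   760.30980966] [ 0.08735352  0.80914498 -0.58107983] 383.52761193399095
18.700000000000003 0.1 [-2.63322990e-04  1.18613751e-01  9.92940150e-01 -7.53648199e-04]
```

View pics/top0.png

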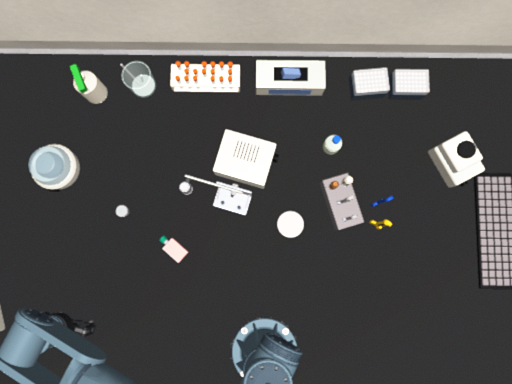

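View pics/side0.png

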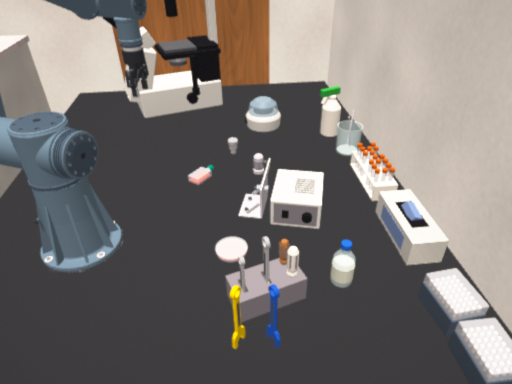

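The top view (up = +x, left = +y) shows the tool block at px (343,201), with the spanners at about (346,200) and (350,217). The power supply is at (245,158), and the bracket and lamp arm run along (185–250,180–205). Next I fit the boxes from depth.

```bash
cat > fit.py <<'E'
from h import *
t=dict(np.load("top0.npz")); s=dict(np.load("side0.npz"))
W=cloud(t); S=cloud(s)
def rect(W,win,z0,z1,lbl):
    u0,u1,v0,v1=win; p=W[v0:v1,u0:u1].reshape(-1,3); p=p[(p[:,2]>z0)&(p[:,2]<z1)]
    r=cv2.minAreaRect(p[:,:2].astype(np.float32)); print(lbl,len(p),np.round(r[0],1),np.round(r[1],1),round(r[2],2),"z",np.round(np.median(p[:,2]),1)); return p
rect(W,(205,285,120,195),92,106,"psu"); rect(W,(315,370,165,235),60,78,"block")
b=rect(W,(215,262,170,205),102,118,"plate top")
for l,w in(("arm",(180,252,170,205)),):
    rect(W,w,65,100,l)
# tall things over block, both cams
for n,C in(("top",W),("side",S)):
    m=(C[...,2]>85)&(C[...,2]<260)&(C[...,1]<-150)&(C[...,1]>-420)&(C[...,0]>300)&(C[...,0]<680)
    k,L,st,ce=cv2.connectedComponentsWithStats(m.astype(np.uint8))
    for i in range(1,k):
        if st[i,4]>3:
            p=C[L==i]; print(n,st[i],np.round(np.median(p,0),1),"lo",np.round(p.min(0)),"hi",np.round(p.max(0)),s["img"][L==i].mean(0).round() if n=="side" else t["img"][L==i].mean(0).round())
m=(S[...,2]>104)&(S[...,2]<116)
p=S[200-40:220,235:275][m[160:220,235:275]]; print("side plate",len(p),p.min(0),p.max(0))
E
python3 fit.py
```

```text
psu 2268 [631.5  84.3] [191.2 191.1] 73.6 z 98.9
block 1140 [ 508.2 -260.6] [175.6  92.2] 17.91 z 68.6
plate top 142 [566.2  91.4] [ 78.3 146.1] 0.62 z 105.0
arm 527 [561.  171.2] [ 89.8 239.1] 0.68 z 89.2
top [341 176  12  11  87] [ 566.9 -259.8  150.7] lo [ 556. -275.   86.] hi [ 583. -250.  167.] [193. 202. 207.]
top [330 181  10   9  64] [ 554.3 -218.8  138.9] lo [ 545. -235.   85.] hi [ 567. -209.  149.] [ 85. 120. 167.]
top [342 196  13   7  43] [ 506.9 -254.7  187.2] lo [ 501. -273.   85.] hi [ 514. -247.  197.] [169. 170. 174.]
top [380 196  14   7  46] [ 506.6 -381.3  171.4] lo [ 498. -398.   91.] hi [ 518. -374.  186.] [158.  74.  36.]
top [348 215  10   5  28] [ 449.8 -274.4  155.1] lo [ 446. -287.   88.] hi [ 456. -269.  163.] [181. 181. 185.]
top [379 219  14   8  64] [ 431.3 -378.   163.7] lo [ 422. -393.   86.] hi [ 444. -369.  183.] [ 37. 166. 190.]
side [262 236   9  39 221] [ 510.  -266.3  156.6] lo [ 503. -277.   86.] hi [ 519. -251.  197.] [145. 146. 152.]
side [279 239  21  37 521] [ 564.5 -267.5  130. ] lo [ 547. -279.   85.] hi [ 587. -217.  163.] [141. 159. 182.]
side [238 256   7  27 133] [ 453.3 -283.4  131. ] lo [ 446. -290.   86.] hi [ 459. -273.  163.] [154. 155. 163.]
side [230 285  11  37 272] [ 434.6 -385.3  146.2] lo [ 424. -394.   85.] hi [ 445. -373.  182.] [ 23. 166. 193.]
side [268 284  12  36 281] [ 509.9 -392.1  145.7] lo [ 500. -402.   86.] hi [ 520. -378.  183.] [158.  84.  49.]
side plate 54 [531.49655749  15.53111728 104.32714913] [569.11242575 168.81338059 114.76815631]
```

```bash
cat >> h.py <<'E'
from scipy.spatial.transform import Rotation as Ro
def q_down(yaw):  # tool z down, tool y along +-direction (yaw+90deg)
    best=None
    for k in (0,np.pi):
        a=yaw+k; R=np.array([[np.cos(a),np.sin(a),0],[np.sin(a),-np.cos(a),0],[0,0,-1]])
        best=(best or [])+[np.roll(Ro.from_matrix(R).as_quat(),1)]
    return best
def robrect(W,win,z0,z1,er=1):
    u0,u1,v0,v1=win; w=W[v0:v1,u0:u1]; m=((w[...,2]>z0)&(w[...,2]<z1)).astype(np.uint8)
    m=cv2.morphologyEx(m,cv2.MORPH_OPEN,np.ones((3,3),np.uint8))
    k,L,st,_=cv2.connectedComponentsWithStats(m); i=1+st[1:,4].argmax()
    p=w[L==i]; return p,cv2.minAreaRect(p[:,:2].astype(np.float32))
E
python3 - <<'E'
from h import *
W=cloud(dict(np.load("top0.npz")))
p,r=robrect(W,(205,285,120,195),94,104); print(len(p),r)
p,r=robrect(W,(315,370,165,235),64,74); print(len(p),r)
for q in q_down(np.radians(-17)): print(q,solve_ik([500,90,330],q))
for q in q_down(np.radians(18)): print(q,solve_ik([508,-260,230],q))
E
```

```text
779 ((623.0910034179688, 87.31468963623047), (181.88844299316406, 104.68095397949219), 52.46879577636719)
160 ((488.9870910644531, -275.17254638671875), (102.13265228271484, 40.21733856201172), 72.7103500366211)
[ 0.          0.98901586 -0.14780941  0.        ] [-5.59103887e-02 -3.93141051e-02  1.64297851e+00 -4.44089210e-16
  1.53792825e+00  1.81159191e+00]
[0.         0.14780941 0.98901586 0.        ] [-5.59103887e-02 -3.93141051e-02  1.64297851e+00 -4.44089210e-16
  1.53792825e+00 -1.33000074e+00]
[0.         0.98768834 0.15643447 0.        ] [-6.80970658e-01  1.72320708e-01  1.61949283e+00 -4.44089210e-16
  1.34977911e+00  5.75666403e-01]
[ 0.         -0.15643447  0.98768834  0.        ] [-6.80970658e-01  1.72320708e-01  1.61949283e+00 -4.44089210e-16
  1.34977911e+00 -2.56592625e+00]
```

Run:
```python
from h import *
robot.move_to([520,90,330],q_down(np.radians(-17))[0])
c=cams.capture("wrist"); np.savez("w1.npz",**c); cv2.imwrite("pics/w1.png",c["img"]); print(-c["R"].T@c["t"],c["R"],monitor.get_time(),c["K"])
```

```text
[587.95295357  69.64473438 471.82946018] [[-2.90622653e-01 -9.56837729e-01 -1.82432648e-04]
 [-9.17839957e-01  2.78723876e-01  2.82635479e-01]
 [-2.70385441e-01  8.23077165e-02 -9.59227373e-01]] 2.35 [[272.75041513   0.         252.45103723]
 [  0.         272.75041513 193.96724186]
 [  0.           0.           1.        ]]
```

View pics/w1.png

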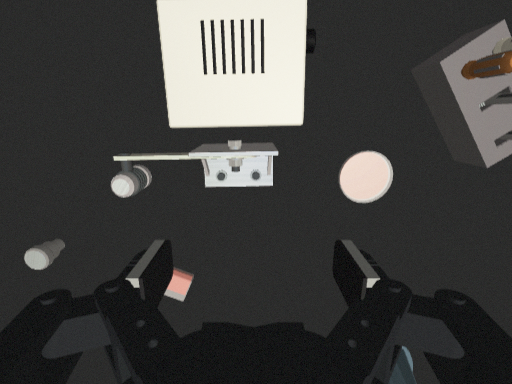

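The wrist view shows the gap clearly: bolt head behind the plate at about (235,144), nut at (235,161), plate top edge from (190,150) to (278,150), and PSU front edge at v≈126. I'll enlarge it to read the corners.

Run:
```python
from h import *
im=cv2.imread("pics/w1.png")[110:195,180:290]
cv2.imwrite("pics/w1c.png",cv2.resize(im,None,fx=7,fy=7,interpolation=cv2.INTER_CUBIC))
```

```text
(no output)
```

View pics/w1c.png

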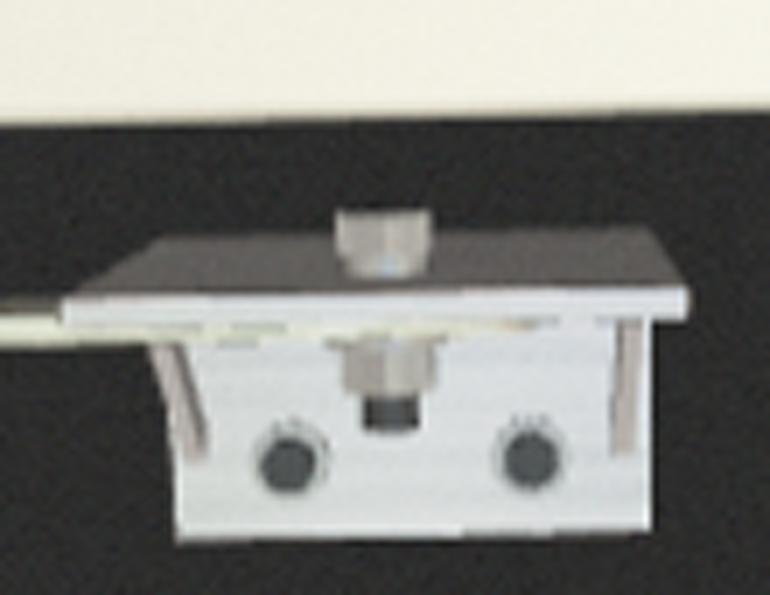

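```bash
cat >> h.py <<'E'
def px2w(c,u,v,z):
    d=c["R"].T@np.linalg.solve(c["K"],[u,v,1.]); o=-c["R"].T@c["t"]
    return o+d*(z-o[2])/d[2]
E
python3 - <<'E'
from h import *
c=dict(np.load("w1.npz"))
f=lambda x,y,z:px2w(c,(x+.5)/7-.5+180,(y+.5)/7-.5+110,z)
rl,rr,fl,fr=f(62,299,110),f(688,285,110),f(62,323,110),f(690,318,110)
p1,p2=f(0,126,100),f(770,110,100)
for a,b in((rl,rr),(fl,fr),(p1,p2)): d=a-b; print(a.round(1),b.round(1),"len",np.linalg.norm(d).round(1),"yaw",np.degrees(np.arctan2(d[1],d[0]))-90)
y=np.radians(-16.5); d=rl-rr; y=np.arctan2(d[1],d[0])-np.pi/2
ex=np.array([np.cos(y),np.sin(y),0]); ey=np.array([-np.sin(y),np.cos(y),0])
m=(rl+rr)/2; print("rear mid",m,"thick",((rl-fl)@ex,(rr-fr)@ex),"gap",(p1-m)@ex,(p2-m)@ex)
for x,yy,z in((335,212,80),(432,212,80),(384,212,80),(384,232,84.5),(362,415,75),(419,415,75)): P=f(x,yy,z)-m; print("head",P@ex,P@ey)
# tool block from wrist depth, PSU from wrist depth
W=cloud(c); p,r=robrect(W,(150,320,0,140),92,108); print("psu",r)
E
```

```text
[565.6 165.1 110. ] [533.8  51.1 110. ] len 118.3 yaw -15.617691804331798
[561.3 166.7 110. ] [527.6  52.4 110. ] len 119.1 yaw -16.43726400053974
[599.1 167.4 100. ] [559.5  27.  100. ] len 145.8 yaw -15.738614227063891
rear mid [549.68145504 108.0814209  110.        ] thick (np.float64(4.5348503652272525), np.float64(6.238872687147027)) gap 31.596304459547095 31.288616162091554
head 12.370235658653959 9.548809546712103
head 11.933401606457648 -10.053811829568048
head 12.149565913780897 -0.35359031473930963
head 8.60720331907784 -0.49461119752689825
head -30.346057113462606 6.35079087585155
head -30.61372514203353 -5.671089986735788
psu ((649.6502685546875, 76.04548645019531), (180.53746032714844, 146.32952880859375), 74.18228912353516)
```

Run:
```python
from h import *
robot.move_to([500,-260,270],q_down(np.radians(18))[0])
c=cams.capture("wrist"); np.savez("w2.npz",**c); cv2.imwrite("pics/w2.png",cv2.resize(c["img"],None,fx=1.5,fy=1.5,interpolation=cv2.INTER_CUBIC)); print(-c["R"].T@c["t"],monitor.get_time())
```

```text
[ 568.03934432 -236.93105923  412.21098402] 3.7333
```

View pics/w2.png

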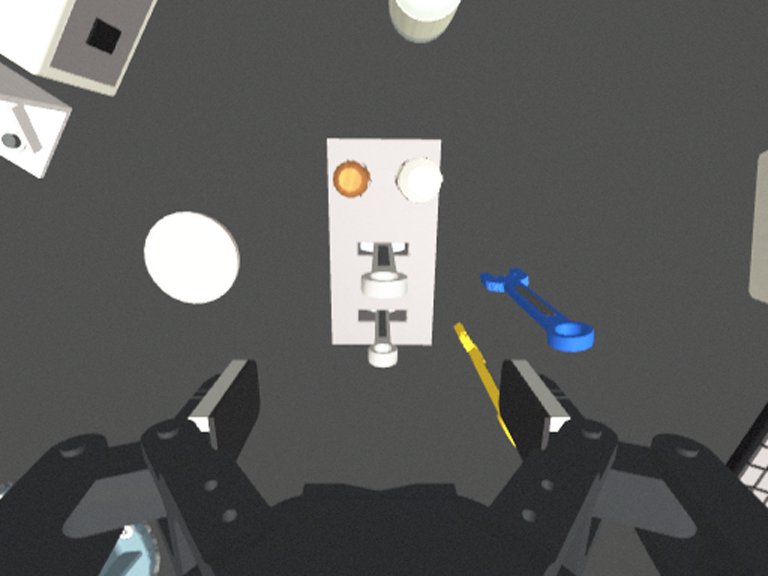

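The close view shows the block with corners (327,139), (441,139), (432,345) and (332,345) at 1.5x. The larger spanner's ring is centred at u≈384, spanning 361–408, with its bright face at v≈272–297. The slot mouth is at (383,248).

Run:
```python
from h import *
c=dict(np.load("w2.npz"))
f=lambda x,y,z:px2w(c,(x+.5)/1.5-.5,(y+.5)/1.5-.5,z)
C=np.array([f(327,139,70),f(441,139,70),f(432,345,70),f(332,345,70)]); print(C.round(1)); 
print([np.linalg.norm(C[i]-C[i-1]).round(1) for i in range(4)])
e=(C[0]+C[1]-C[2]-C[3]); yaw=np.arctan2(e[1],e[0]); m=C.mean(0); print("yaw",np.degrees(yaw),m, "edge", [np.degrees(np.arctan2(*(a-b)[:2][::-1])) for a,b in((C[0],C[3]),(C[1],C[2]))])
ex=np.array([np.cos(yaw),np.sin(yaw),0]); ey=np.array([-ex[1],ex[0],0])
for n,P in(("ringL",f(361,283,181)),("ringR",f(408,283,181)),("ring bot edge",f(384,297,181)),("ringtop far",f(384,270,195)),("ringtop near",f(384,278,195)),("slot L",f(358,248,70)),("slotR",f(408,248,70)),("slot far",f(384,242,70))):
    print(n,P.round(1),((P-m)@ex).round(1),((P-m)@ey).round(1))
W=cloud(c); w=W[180:200,240:273].reshape(-1,3); w=w[(w[:,2]>170)&(w[:,2]<205)]
print(len(w),np.median(w,0),w.max(0)[2],((w-m)@ex).min(),((w-m)@ex).max(),np.median((w-m)@ey),((w-m)@ey).min(),((w-m)@ey).max())
```

```text
[[ 578.3 -190.8   70. ]
 [ 606.1 -275.9   70. ]
 [ 439.  -329.7   70. ]
 [ 410.9 -243.5   70. ]]
[np.float64(175.5), np.float64(89.6), np.float64(175.5), np.float64(90.7)]
yaw 17.659359366303047 [ 508.56070363 -259.98263993   70.        ] edge [np.float64(17.48011735253203), np.float64(17.838595492107427)]
ringL [ 504.9 -246.5  181. ] 0.6 13.9
ringR [ 513.5 -272.7  181. ] 0.8 -13.6
ring bot edge [ 501. -262.  181.] -7.9 0.4
ringtop far [ 519.7 -255.7  195. ] 11.9 0.7
ringtop near [ 515.4 -257.1  195. ] 7.4 0.7
slot L [ 503.1 -239.6   70. ] 1.0 21.1
slotR [ 516.2 -279.8   70. ] 1.3 -21.2
slot far [ 514.8 -258.9   70. ] 6.3 -0.8
498 [ 510.79746923 -258.91387019  190.55654576] 195.52127466094072 -4.067492315085082 6.1717040147739874 0.45600089254420384 -12.7820396979983 13.45250262781893
```

Run:
```python
from h import *
q=q_down(np.radians(17.66))[0]
robot.move_to([509,-259.9,225],q)
robot.line_to([509,-259.9,134],feed=100)
effector.command_gripper(6)
print(monitor.get_grip_width(),monitor.get_grip_force(),monitor.get_wrist_force(),monitor.get_time())
robot.line_to([509,-259.9,150],feed=60); print(monitor.get_wrist_force())
robot.line_to([509,-259.9,255],feed=120)
print(monitor.get_grip_width(),monitor.get_grip_force(),monitor.get_wrist_force(),monitor.get_time())
for n in("side","wrist"):
    c=cams.capture(n); np.savez(n+"3.npz",**c)
    cv2.imwrite(f"pics/{n}3.png",c["img"] if n=="wrist" else cv2.resize(c["img"][160:300,190:340],None,fx=4,fy=4,interpolation=cv2.INTER_CUBIC))
```

```text
22.19527670630866 58.41664485633373 [ 0.32094878 -0.09350525  1.39576985] 5.7083
[ 0.28838307  0.08469571 -2.18869728]
22.04348966744055 58.63966070115566 [-0.20420345 -0.5687093  -2.06904114] 7.15
```

View pics/side3.png

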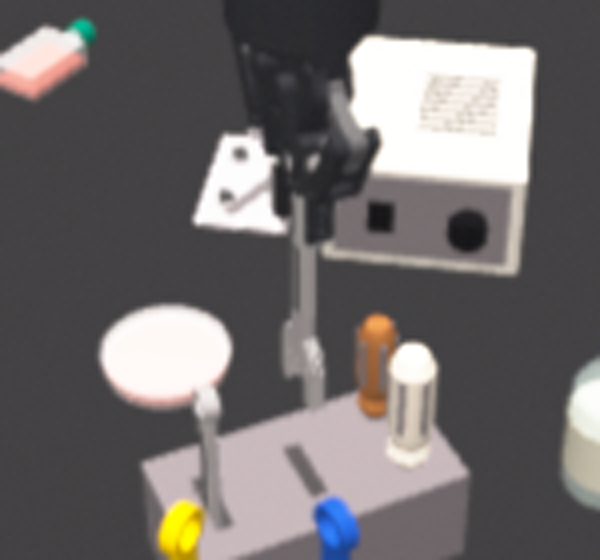

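View pics/wrist3.png

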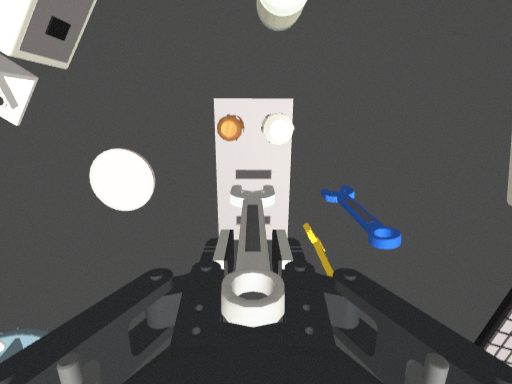

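The spanner is out of the block and upright, with jaw and ring both centred at u≈252 in the wrist view. The grip reads 22 mm instead of the expected 16, so I'll check the geometry with depth.

Run:
```python
from h import *
y=np.radians(17.66); ex=np.array([np.cos(y),np.sin(y),0]); ey=np.array([-ex[1],ex[0],0])
o=monitor.get_eef_pos(); print(o)
c=dict(np.load("wrist3.npz")); W=cloud(c)-np.array([o[0],o[1],0])
L=np.stack([W@ex,W@ey,W[...,2]],-1)
for v in range(184,322,6):
    r=L[v,205:300]; k=(abs(r[:,1])<24)&(r[:,2]>120)
    if k.any():
        q=r[k]; cen=L[v,252]; u=np.flatnonzero(k)+205; print(v,"u",u.min(),u.max(),"y",q[:,1].min().round(1),q[:,1].max().round(1),"cen",cen.round(1))
c=dict(np.load("side3.npz")); W=cloud(c)-np.array([o[0],o[1],0]); L=np.stack([W@ex,W@ey,W[...,2]],-1)
m=(np.hypot(L[...,0],L[...,1])<30)&(L[...,2]>125)&(L[...,2]<330)
p=L[m]; 
for a in range(125,330,10):
    s=p[(p[:,2]>=a)&(p[:,2]<a+10)]
    if len(s): print("side",a,len(s),"x",np.percentile(s[:,0],[5,50,95]).round(1),"y",np.percentile(s[:,1],[5,50,95]).round(1))
```

```text
[ 508.49936139 -259.53119257  253.73342425]
190 u 231 273 y -18.4 20.0 cen [-20.1   1.   68.8]
196 u 230 274 y -18.5 20.2 cen [  4.    0.7 173.9]
202 u 231 273 y -17.6 19.0 cen [  3.8   0.7 189.6]
208 u 242 262 y -6.8 8.0 cen [  4.7   0.6 206.6]
214 u 241 263 y -7.1 8.5 cen [  4.4   0.6 218. ]
220 u 241 264 y -7.5 7.8 cen [  4.1   0.5 228.5]
226 u 240 264 y -7.0 8.1 cen [  4.5   0.5 239.4]
232 u 220 285 y -17.3 17.6 cen [nan nan nan]
238 u 210 295 y -22.8 23.2 cen [  4.1   0.5 255.4]
244 u 207 299 y -23.8 23.6 cen [  4.1   0.4 262.9]
250 u 205 299 y -23.0 23.8 cen [  4.3   0.4 269.8]
256 u 205 299 y -21.9 22.6 cen [  4.3   0.4 276. ]
262 u 205 299 y -19.0 19.5 cen [  4.1   0.4 281.4]
268 u 205 299 y -18.4 18.9 cen [  4.8   0.4 287.6]
274 u 205 299 y -17.9 18.6 cen [  4.1   0.4 291.3]
280 u 205 299 y -17.5 18.1 cen [  1.2   0.4 291.5]
286 u 205 299 y -16.8 17.4 cen [ -1.7   0.4 291.7]
292 u 205 299 y -14.8 15.4 cen [-219.4    1.3   -1. ]
298 u 205 299 y -14.5 14.7 cen [-231.8    1.3   -1.6]
304 u 205 299 y -13.9 14.4 cen [4.600e+00 3.000e-01 3.114e+02]
310 u 205 299 y -13.5 14.0 cen [
[... 464 characters left out ...]
de 205 21 x [-3.2 -1.5  4.2] y [-9.6 -7.9  3.5]
side 215 20 x [-2.8 -1.7  3.8] y [-10.   -6.7   3.2]
side 225 19 x [-3.3 -1.4  4. ] y [-9.8 -7.8  2.4]
side 235 23 x [-3.1 -2.2  3.7] y [-10.   -8.1   3. ]
side 245 2 x [-0.9  0.   0.9] y [-9.7 -9.4 -9. ]
side 255 40 x [-10.   -5.3   8. ] y [-23.8 -16.8  11.6]
side 265 56 x [-10.4  -5.3   5.4] y [-26.6 -17.9  11.4]
side 275 71 x [-10.2  -5.4   6.8] y [-27.3 -19.6  13.8]
side 285 41 x [-10.6  -6.7   4. ] y [-26.3   9.6  15.7]
side 295 37 x [-12.4 -10.6  -2.1] y [-26.    6.6  19.3]
side 305 34 x [-11.3  -9.8   0.1] y [-26.6 -15.5  17.5]
side 315 61 x [-16.   -9.2   0.9] y [-25.2 -20.4  11.5]
side 325 36 x [-16.6 -12.9   2.4] y [-23.2 -16.4  14.8]
```

The grip is good: the shank is vertical, centred in x and y to within 0.5 mm, and the jaw centre is about 107.5 below the TCP. Next I go above the gap and look.

Run:
```python
from h import *
q=q_down(np.radians(-15.9))[0]
robot.line_to([509,-259.9,300],feed=150)
robot.move_to([557.3,105.4,290],q)
robot.line_to([557.3,105.4,245],feed=100); robot.sleep(0.3)
o=monitor.get_eef_pos(); print(o,monitor.get_tcp_rot(),q,monitor.get_grip_force(),monitor.get_wrist_force(),monitor.get_time())
c=cams.capture("wrist"); np.savez("w4.npz",**c)
cv2.imwrite("pics/w4.png",cv2.resize(c["img"][140:290,160:350],None,fx=4,fy=4,interpolation=cv2.INTER_CUBIC))
```

```text
[557.61406363 105.45304878 245.65650796] [-8.12032034e-05  9.90396318e-01 -1.38256307e-01  5.66699232e-04] [ 0.          0.99038914 -0.13830888  0.        ] 58.6411127820611 [ 0.39104476  0.77280494 -1.38034643] 9.975
```

View pics/w4.png

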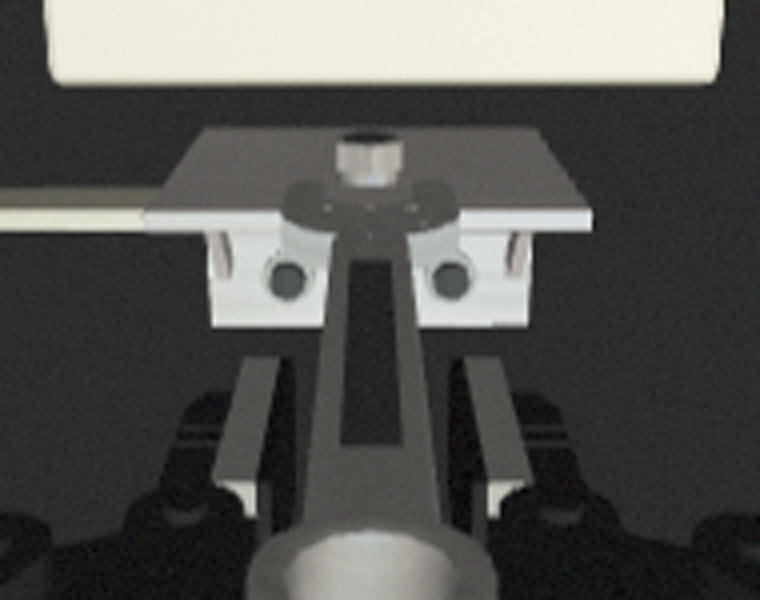

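The jaw (prongs at 282–460, centre 371) lines up with the bolt head (337–404, centre 370) and sits above the gap. The pads touch the ring shoulder, which explains the 22 mm reading, but the hold is firm. Next I lower slowly with force checks.

Run:
```python
from h import *
x,y=557.2,105.4
robot.line_to([x,y,212],feed=60); robot.sleep(0.2)
f0=np.array(monitor.get_wrist_force()); print(f0,monitor.get_eef_pos())
z=212
while z>176:
    z-=3; robot.line_to([x,y,z],feed=30)
    f=np.array(monitor.get_wrist_force())-f0; e=monitor.get_eef_pos(); print(z,np.round(e,1),f.round(1),round(monitor.get_grip_width(),1))
    if f[2]>12 or np.hypot(*f[:2])>12: break
print(monitor.get_time(),monitor.get_grip_force())
```

```text
[-0.21565191 -0.01702667 -0.88963086] [557.53461915 105.39447144 212.52358784]
209 [557.  105.4 208.8] [-0.7 -1.  -0.5] 21.9
206 [557.  105.4 205.7] [ 0.5  0.3 -1.6] 21.7
203 [557.  105.4 202.7] [ 0.2 -0.9 -1.2] 22.0
200 [557.  105.4 199.7] [ 0.3  0.2 -0.2] 22.3
197 [557.  105.4 196.7] [ 0.  -0.4 -0.1] 22.2
194 [557.  105.4 193.7] [-0.1 -0.5 -0.7] 22.2
191 [557.  105.4 190.7] [ 0.  -0.1 -1.2] 22.0
188 [557.  105.4 187.7] [ 0.4  0.2 -0.6] 22.0
185 [557.  105.4 184.7] [-0.5  0.8 -0.7] 22.0
182 [557.3 105.5 182.1] [-1.2 -0.4  1.7] 22.0
179 [559.4 105.3 181.8] [ 0.4  0.3 10.7] 22.1
176 [561.5 105.1 181.6] [-0.4 -0.9 21.2] 22.1
13.925 58.09556007385254
```

Seated at TCP z≈182, exactly as predicted, and the force builds from there. Arm compliance pushes x out under load, so I'll ease to about 12 N with x corrected and check.

Run:
```python
from h import *
robot.line_to([555.0,105.5,178.5],feed=30); robot.sleep(0.4)
e=monitor.get_eef_pos(); print(e,monitor.get_wrist_force(),monitor.get_grip_force())
R=Ro.from_quat(np.roll(monitor.get_tcp_rot(),-1)).as_matrix(); print(R[:,2],np.degrees(np.arctan2(R[1,0],R[0,0])))
c=cams.capture("wrist"); np.savez("w5.npz",**c)
cv2.imwrite("pics/w5.png",cv2.resize(c["img"][140:290,160:350],None,fx=4,fy=4,interpolation=cv2.INTER_CUBIC))
y=np.radians(-15.9); ex=np.array([np.cos(y),np.sin(y),0]); ey=np.array([-ex[1],ex[0],0])
W=cloud(c)-np.array([e[0],e[1],0]); L=np.stack([W@ex,W@ey,W[...,2]],-1)
for v in list(range(190,276,8))+[304,310,316]: print(v,L[v,252].round(1))
print(monitor.get_time())
```

```text
[557.52898231 105.39501319 181.78782904] [ 0.74944878  0.5341111  12.54102018] 58.442960791289806
[ 6.70292818e-03 -2.54115963e-04 -9.99977503e-01] -15.900259991803795
190 [ 4.2  0.4 80.7]
198 [  4.6   0.3 107.6]
206 [  4.5   0.2 128.1]
214 [  4.1   0.2 144.7]
222 [4.200e+00 1.000e-01 1.598e+02]
230 [4.200e+00 1.000e-01 1.726e+02]
238 [3.900e+00 1.000e-01 1.831e+02]
246 [  4.1   0.  193.3]
254 [  3.8  -0.  201.6]
262 [  4.3  -0.  210.1]
270 [ 5.000e+00 -1.000e-01  2.181e+02]
304 [ 5.000e+00 -1.000e-01  2.406e+02]
310 [ 3.500e+00 -1.000e-01  2.419e+02]
316 [ 5.000e-01 -1.000e-01  2.414e+02]
14.6333
```

View pics/w5.png

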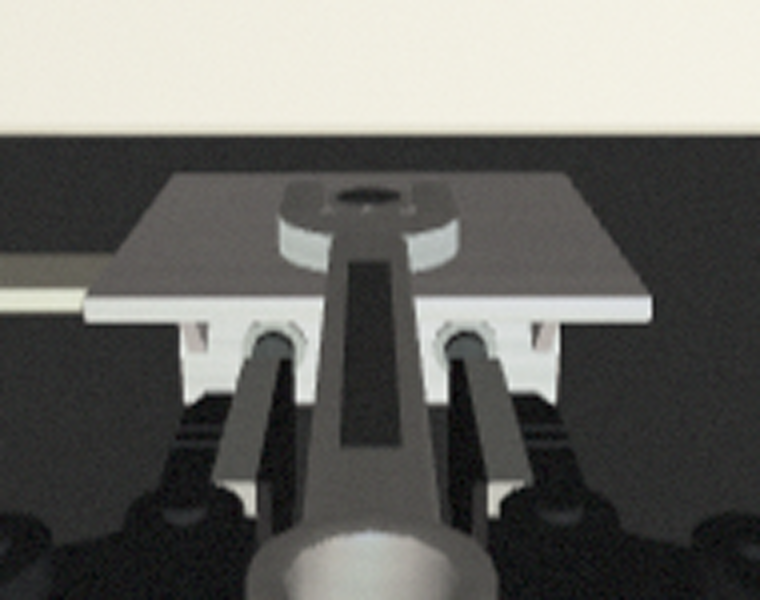

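The jaw straddles the bolt head, which shows between the prongs at about (368,195). Ring top at 242 puts the jaw at about 74.5, so it is home. It is vertical, parallel to the bracket and pressing at about 12.5 N. Handing in.

Run:
```python
from h import *
print(monitor.get_wrist_force(),monitor.get_eef_pos()); print(job.sign_off())
```

```text
[-0.04012275 -0.21569459 12.77009023] [557.53269161 105.43840222 181.80780011]
the job is handed in; nothing more can be done
None
```

The larger spanner is home over the bolt head and parallel to the bracket, gripped at about 58 N and pressed down at about 12.5 N; the job was handed in at about 15 s, with no pass/fail result shown.

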